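# Let the big pear out of its hopper

### The arm

A 7-joint arm with a two-finger parallel gripper is mounted at the origin on the work surface. World frame = base frame: x ahead of the robot, y to its left, z up, the work surface at z = 0. Lengths are in m, angles in rad, forces in N, time in s.
With the tool pointing down it reaches from about 0.4 to 0.9 m from the base axis. Payload 5.5 kg.
Tool frame: the origin (TCP) lies midway between the tips of the shut fingers; the grasp point (between the pads) lies 19 mm behind it (ctrl.pinch_z is the distance from the TCP to the grasp point, in m); z points along the fingers, x is the direction in which the jaws open and shut, and the axes are right-handed (so a half turn about z gives the same grasp; the last joint's range is limited). The gripper opens to 85 mm and grips with 20 to 120 N. Pads are 22 mm wide; open, the fingers measure 114 mm over their backs; the gripper's body (76 mm by 85 mm) begins 54 mm behind the grasp point. The pads swing forward as they close: fully open they stand 13 mm farther back than shut.
Start: joints at [-0.88, 0.501, -0.427, 1.55, 0.221, 1.138, -0.21], TCP at [0.27, 0.591, 0.195] pointing down, gripper open.
Joint ranges: [-2.88, 2.88], [-0.31, 2.03], [-1.54, 1.56], [0.2, 2.42], [-1.41, 4.55], [0.19, 2.02], [-2.57, 2.57]. Speed limits (rad/s): [2.57, 2.57, 3.14, 3.14, 3.14, 3.14, 3.14].

### API

Orientations are given as a unit quaternion [w, x, y, z].
In Python, from cell import monitor, snapshot, sign_off, ctrl gives the robot as it stands.
- The arm moves only by the tool carry_out, never from a script. Its argument "plan" is a list that holds one entry, the list of rows, each a list of 5 numbers: the finger opening in mm, from 0 to 85.4, then the shift along the tool's x, y, z in mm, then the turn about the tool's z in degrees. In form: [[[grip, tx, ty, tz, turn], ...]]. A call has exactly 8 rows; each row shifts and turns the commanded pose from where the row before left it, along the tool's axes as they then stand; what a row does not reach is not made up. A row lasts 1/12 s, in which the tool goes at most 41.7 mm and 7.16 degrees, less where a joint would pass 70% of its speed; a pose out of reach is approached as far as the arm can. A call is refused whole if a number of a shift passes 41.7 or a number of a turn 7.16, either way. A call with a gripper value outside its range is refused whole. The fingers move at their own pace and stop on an object; "squeeze" is the grip in N (left out, the last holds). Time passes only in rows, so rows that do not move let the fingers close, or fill a call up. It gives the time, the measured TCP pose, the force and the opening at its end, in the units of the state.
- monitor.sense(): the state, without advancing time (a new reading comes with each control period).
- snapshot(name): name is "scene" or "top" or "wrist"; returns a dict with "image" (420x560x3 uint8, red, green, blue), "K" (3x3 intrinsics, pixels), "D" ([k1, k2, p1, p2, k3] as OpenCV has them; the pictures are not rectified), "R" (3x3) and "t" (3): a world point X has camera coordinates R X + t. Camera axes: x right, y down, z forward; pixel columns grow to the right and rows downward; lengths in m; the calibration is good to about 2 mm. A picture is of the moment at which its call begins. There is no depth.
- sign_off(): hands the job in, once; it reports no verdict.
The state is a dict: "clock": time; "joint_pos": joint angles; "joint_velocities": joint speeds; "joint_efforts": joint torques, N m; "ee_pos": TCP position; "ee_rot": TCP orientation; "contact_force": force on the tool from outside, world axes, zero at the start; "moment": the same for the moment, N m; "grip_width": finger opening in m.
Only numpy, scipy, OpenCV 4.12 (cv2) and the standard library are available. Lean on these libraries where they do the work, as an engineer would, in place of code of your own. Each camera call takes 0.05 s, during which the arm holds its last target. There are 200 camera calls.

### The job

Two fruit hoppers stand side by side, one with a big pear behind its clear lid and one with a small pear. With a fingertip, press down the lever of the hopper with the big pear until its lid is fully raised and hold it there until the pear has rolled out and lies still in the tray; then ease the lever back up slowly so that the lid comes down shut without slamming, and take the hand away. Do not touch the pears or the lids, keep the other hopper shut and leave everything else as it is.

Things in the scene. Friction and masses are not known exactly. Their poses are not given: they have to be found in the camera images.
- hopper_big: Aluminium fruit hopper with the big pear, fixed; both hoppers are alike. Origin: foot middle, on the table. +x: the way the pear rolls out; -x: lever side (to the robot). Box x -64 to 40 mm, 112 wide, 192 high, open top; lid slopes from it to x 130; then a wooden tray x 127 to 276, 104 wide inside, walls 60 high.
- paddle_big (a point): Middle of the top face of the lever's black press paddle (36 mm along the lever, 32 wide, 10 thick), behind the hopper on the robot's side: 205 mm from its origin, about 120 mm clear of its wall, 153 mm above the table at rest. Pressed from above it goes down 67 mm on an arc of 135 mm radius, nearly straight down (within 7 mm).
- lever_big_angle (a joint): Lever angle: 0 at rest (paddle up, tilted 0.25 rad, outer edge high), 0.5 rad fully pressed (firm stop, outer edge low).
- lever_big: The lever: steel rocker with the paddle. Origin on its shaft, 75 mm behind the hopper's origin, 115 mm above the table; paddle 135 mm from it.
- lid_big_angle (a joint): Lid angle: 0 shut, 1.0 rad fully raised; always twice the lever's angle. Pressing takes about 2 N at first to 7 N fully raised, at the paddle. Only the finger on the paddle holds the lid up: let go, it falls and slams. Shutting faster than 1.5 rad/s (paddle rising at over 100 mm/s) is a slam; raise the finger at 40 mm/s or less until 10 mm above the paddle's rest height.
- lid_big: The lid: clear pane in a steel frame, 156 mm long, 112 wide, hinged at its upper edge 185 mm above the table (origin on the hinge, 30 mm in front of the hopper's origin), sloping down to the tray when shut.
- pear_big: The big pear, round, 92 mm in diameter, loose, lying in the chute behind the shut lid. Origin at its centre; its axes turn as it rolls. When the lid is fully raised it rolls out under it into the tray within about 2 s and lies still against the tray's far end.
- hopper_small: Aluminium fruit hopper with the small pear, fixed; both hoppers are alike. Origin: foot middle, on the table. +x: the way the pear rolls out; -x: lever side (to the robot). Box x -64 to 40 mm, 112 wide, 192 high, open top; lid slopes from it to x 130; then a wooden tray x 127 to 276, 104 wide inside, walls 60 high.
- paddle_small (a point): Middle of the top face of the lever's black press paddle (36 mm along the lever, 32 wide, 10 thick), behind the hopper on the robot's side: 205 mm from its origin, about 120 mm clear of its wall, 153 mm above the table at rest. Pressed from above it goes down 67 mm on an arc of 135 mm radius, nearly straight down (within 7 mm).
- lever_small_angle (a joint): Lever angle: 0 at rest (paddle up, tilted 0.25 rad, outer edge high), 0.5 rad fully pressed (firm stop, outer edge low).
- lever_small: The lever: steel rocker with the paddle. Origin on its shaft, 75 mm behind the hopper's origin, 115 mm above the table; paddle 135 mm from it.
- lid_small_angle (a joint): Lid angle: 0 shut, 1.0 rad fully raised; always twice the lever's angle. Pressing takes about 2 N at first to 7 N fully raised, at the paddle. Only the finger on the paddle holds the lid up: let go, it falls and slams. Shutting faster than 1.5 rad/s (paddle rising at over 100 mm/s) is a slam; raise the finger at 40 mm/s or less until 10 mm above the paddle's rest height.
- lid_small: The lid: clear pane in a steel frame, 156 mm long, 112 wide, hinged at its upper edge 185 mm above the table (origin on the hinge, 30 mm in front of the hopper's origin), sloping down to the tray when shut.
- pear_small: The small pear, round, 66 mm in diameter, loose, lying in the chute behind the shut lid. Origin at its centre; its axes turn as it rolls. It stays where it is.
- jar: Closed glass jar, 52 mm diameter, 85 mm high, between the two hoppers; origin under its middle. Leave alone.
- spoon: Steel spoon, 170 mm long, lying near the levers; leave alone.
- peeler: Peeler with a wooden handle, 170 mm long, 18 mm high, lying on the table; leave alone.
- mug: White mug, 78 mm diameter, 85 mm high, to the left; leave alone.
- bowl: Steel bowl, 140 mm diameter, 55 mm high, to the right, with a loose pear of 84 mm in it; leave alone.
- pear_loose: Pear, 84 mm diameter, in the steel bowl, origin at its centre; leave alone.
Mind the look-alikes: they are no part of the job. Leave any blue or red look-alike of the pear_big alone.

How it is judged:
By the outcome, as a careful person would: the job done as asked, in the order asked, and still so for the second after the job is handed in, with the robot touching nothing.
It also fails if it takes over 38 s, if anything falls off the work surface, if the arm or the gripper's body presses on something with over 40 N, if the wrist force passes 120 N, or if a joint passes its speed limit or range.

## Working session

There is one attempt and no reset: what is moved stays moved. The work goes in short steps, Python scripts to look and compute and a tool call to move; the robot and the scene stay as the last step left them, time stands still between calls to the robot, and variables do not carry over. Pictures are saved under pics/ and viewed, about 8 in all and at most 12, crops included, and the job is handed in when it is done.

Besides the shell and the picture viewer there is one more tool, called as a command line: name --argument value ..., lists and objects as JSON in quotes. carry_out: Moves the arm, as the interface text tells. Its arguments: {"type":"object","properties":{"plan":{"type":"array"},"squeeze":{"type":"number"}},"required":["plan"]}

```bash
mkdir -p pics
python3 - <<'E'
from cell import monitor,snapshot,ctrl
import cv2,pickle
d={}
for n in("scene","top"):
    s=snapshot(n);d[n]=s;cv2.imwrite(f"pics/{n}0.png",s["image"][:,:,::-1])
    print(n,s["K"],s["D"],s["R"],s["t"])
pickle.dump(d,open("d0.pkl","wb"))
s=monitor.sense();print(s)
E
```

```text
scene [[398.30109812   0.         281.73930652]
 [  0.         398.30109812 205.38606363]
 [  0.           0.           1.        ]] [-0.0388961  0.         0.         0.         0.       ] [[-0.18767726  0.98222667  0.00282949]
 [ 0.67135898  0.13038043 -0.72957389]
 [-0.71697585 -0.13502483 -0.68389614]] [ 0.13761009 -0.31146218  1.74365426]
top [[438.17608156   0.         287.49326922]
 [  0.         438.17608156 211.83038647]
 [  0.           0.           1.        ]] [0.00461897 0.         0.         0.         0.        ] [[ 0.00631606 -0.99967784 -0.02458298]
 [-0.98073273 -0.00139254 -0.19534938]
 [ 0.19525221  0.02534317 -0.98042557]] [0.01181883 0.62042141 1.25078375]
{'clock': 0.1, 'joint_pos': array([-0.87980577,  0.50177794, -0.42682037,  1.55132842,  0.2207894 ,
        1.13830617, -0.21027392]), 'joint_velocities': array([ 0.00069496, -0.00258261, -0.00146681, -0.0016229 , -0.00010213,
       -0.00064467, -0.00150643]), 'joint_efforts': array([-1.12439110e-02, -5.70814776e+01, -5.83917126e+00, -2.81745279e+01,
        1.03931286e-02,  5.54550774e-03, -8.66594092e-06]), 'ee_pos': array([0.26939799, 0.59079113, 0.19385639]), 'ee_rot': array([ 4.42471693e-04,  8.41067634e-01,  5.40929250e-01, -7.65106558e-04]), 'contact_force': array([ 0.44767853, -0.99738506, -0.21581648]), 'moment': array([-0.05369935, -0.04102983,  0.04489851]), 'grip_width': 0.08547853428744837}
```

View pics/scene0.png

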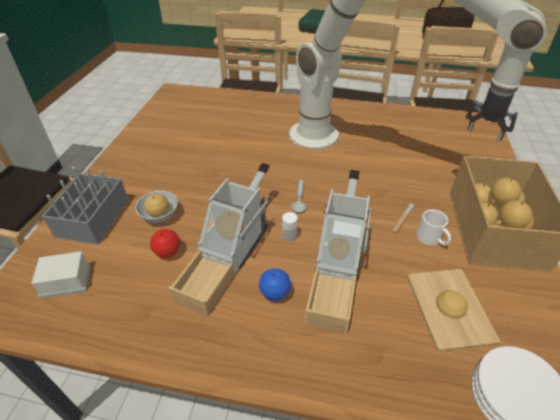

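View pics/top0.png

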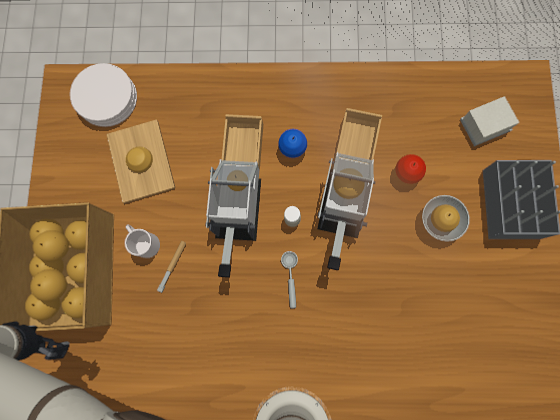

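Top view: the pears behind the lids are at (349,183) and (237,180). In the scene view they are at (228,224) and (339,247). The one at top (349,183) looks bigger. Next I'll confirm this in a crop and measure the paddles, which are at top (335,263) and (225,269).

```bash
cat > h.py <<'E'
import numpy as np,cv2
def ray(s,uv):
    p=cv2.undistortPoints(np.array([[uv]],float),s["K"],s["D"])[0,0]
    R=s["R"];return -R.T@s["t"],R.T@np.array([*p,1])
def onz(s,uv,z):
    c,d=ray(s,uv);return c+d*(z-c[2])/d[2]
def two(s1,u1,s2,u2):
    c1,d1=ray(s1,u1);c2,d2=ray(s2,u2);d1/=np.linalg.norm(d1);d2/=np.linalg.norm(d2)
    a=np.linalg.lstsq(np.c_[d1,-d2],c2-c1,rcond=None)[0];p,q=c1+a[0]*d1,c2+a[1]*d2
    return (p+q)/2,np.linalg.norm(p-q)
def dark(s,c,r=16,th=50):
    x,y=c;m=np.zeros(s["image"].shape[:2],np.uint8)
    m[y-r:y+r,x-r:x+r]=(s["image"][y-r:y+r,x-r:x+r].max(2)<th)*255
    n,l,st,ce=cv2.connectedComponentsWithStats(m)
    k=1+np.argmax(st[1:,4]);ys,xs=np.where(l==k)
    return ce[k],st[k],cv2.minAreaRect(np.c_[xs,ys].astype(np.float32))
E
python3 - <<'E'
import pickle;from h import *
d=pickle.load(open("d0.pkl","rb"));T,S=d["top"],d["scene"]
for n,tc,sc in(("A",(335,263),(263,170)),("B",(225,269),(354,177))):
    a=dark(T,tc);b=dark(S,sc);print(n,a,b)
    print(onz(T,a[0],.15),two(T,a[0],S,b[0]))
a=cv2.resize(T["image"][90:290,195:395],(560,560),interpolation=cv2.INTER_CUBIC)
cv2.imwrite("pics/crop.png",a[:,:,::-1])
# tray corners, far end outer: z=.06
for n,u in(("A",[(345,111),(382,117)]),("B",[(224,116),(261,117)])): print(n,[onz(T,x,.06) for x in u])
E
```

```text
Traceback (most recent call last):
  File "h.py", line 15, in dark
    k=1+np.argmax(st[1:,4]);ys,xs=np.where(l==k)
        ~~~~~~~~~^^^^^^^^^^
ValueError: attempt to get argmax of an empty sequence
```

Run:
```python
import pickle;from h import *
d=pickle.load(open("d0.pkl","rb"));T,S=d["top"],d["scene"]
a=cv2.resize(T["image"][90:290,195:395],(560,560),interpolation=cv2.INTER_CUBIC)
cv2.imwrite("pics/crop.png",a[:,:,::-1])
print([im[y,x] for im,x,y in((T["image"],335,263),(T["image"],225,269),(S["image"],263,170),(S["image"],354,177))])
for n,tc,sc in(("A",(335,263),(263,170)),("B",(225,269),(354,177))):
    a=dark(T,tc,12);b=dark(S,sc,12,60);print(n,a,b)
    print(onz(T,a[0],.15),two(T,a[0],S,b[0]))
for n,u in(("A",[(345,111),(382,117)]),("B",[(224,116),(261,117)])): print(n,[onz(T,x,.06) for x in u])
```

```text
[array([42, 40, 41], dtype=uint8), array([32, 33, 36], dtype=uint8), array([58, 50, 43], dtype=uint8), array([59, 52, 49], dtype=uint8)]
A (array([333.46428571, 262.85      ]), array([327, 256,  14,  14, 140], dtype=int32), ((333.60003662109375, 262.79998779296875), (11.497315406799316, 12.14810562133789), 12.52880859375)) (array([263.4375 , 167.53125]), array([260, 165,   8,   6,  32], dtype=int32), ((263.5, 167.5), (7.0, 5.0), 0.0))
[ 0.46151629 -0.11392354  0.15      ] (array([ 0.46154739, -0.11414222,  0.15012759]), np.float64(0.0004630639115823821))
B (array([224.20143885, 270.51798561]), array([218, 265,  13,  12, 139], dtype=int32), ((224.0, 270.5), (11.0, 12.0), 90.0)) (array([353.92592593, 174.14814815]), array([351, 172,   7,   6,  27], dtype=int32), ((354.0, 174.5), (5.0, 6.0), 90.0))
[0.4394167 0.1834248 0.15     ] (array([0.43938166, 0.18361242, 0.15028073]), np.float64(0.00046523297095724196))
A [array([ 0.9426748 , -0.16374211,  0.06      ]), array([ 0.92213245, -0.27819138,  0.06      ])]
B [array([0.92767315, 0.21596771, 0.06      ]), array([0.92384025, 0.09931895, 0.06      ])]
```

View pics/crop.png

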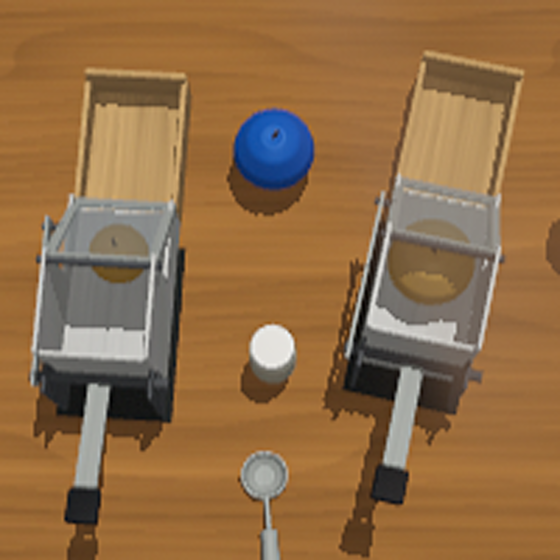

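The crop shows pear diameters of about 88 px on the right and 60 px on the left, a ratio of about 1.4 (92/66 is 1.39). So the right hopper is the big one; the blue and red balls are look-alikes to leave alone. Its paddle is at (0.462,-0.114), triangulated z 0.150 against 0.153 given, and the distance from paddle to tray end agrees. Now I'll lift, shut the fingers and travel over.

carry_out --plan '[[[0, 0, 0, -25, 0], [0, 0, 0, -25, 0], [0, 0, 0, -25, 0], [0, 0, 0, -25, 0], [0, -14, 12, 0, 0], [0, -28, 23, 0, 0], [0, -28, 23, 0, 0], [0, -28, 23, 0, 0]]]' --squeeze 20

```text
clock: 0.77
ee_pos: [0.3025, 0.4671, 0.2941]
ee_rot: [0.0, 0.841, 0.541, -0.001]
contact_force: [0.5, -0.2, 0.8]
grip_width: 0.0004
```

carry_out --plan '[[[0, -29, 24, 0, 0], [0, -29, 24, 0, 0], [0, -29, 24, 0, 0], [0, -29, 24, 0, 0], [0, -29, 24, 0, 0], [0, -29, 24, 0, 0], [0, -29, 24, 0, 0], [0, -29, 24, 0, 0]]]'

```text
clock: 1.43
ee_pos: [0.3809, 0.176, 0.2947]
ee_rot: [-0.0, 0.841, 0.541, -0.0]
contact_force: [1.0, 0.1, -0.1]
grip_width: 0.0002
```

carry_out --plan '[[[0, -29, 24, 0, 0], [0, -29, 24, 0, 0], [0, -29, 24, 0, 0], [0, -29, 24, 0, 0], [0, -29, 24, 0, 0], [0, -29, 24, 0, 0], [0, -20, 16, 0, 0], [0, -10, 8, 0, 0]]]'

```text
clock: 2.1
ee_pos: [0.4493, -0.0817, 0.2945]
ee_rot: [0.0, 0.842, 0.539, -0.001]
contact_force: [-0.6, 0.1, 0.2]
grip_width: 0.0003
```

carry_out --plan '[[[0, 0, 0, 10, 0], [0, 0, 0, 20, 0], [0, 0, 0, 20, 0], [0, 0, 0, 20, 0], [0, 0, 0, 20, 0], [0, 0, 0, 10, 0], [0, 0, 0, 5, 0], [0, 0, 0, 0, 0]]]'

```text
clock: 2.77
ee_pos: [0.4484, -0.0766, 0.1887]
ee_rot: [-0.001, 0.841, 0.541, -0.001]
contact_force: [0.0, -0.8, 0.6]
grip_width: -0.0001
```

carry_out --plan '[[[0, -5, 5, 0, 0], [0, -8, 8, 0, 0], [0, -8, 8, 0, 0], [0, -6, 6, 0, 0], [0, -1.5, 2, 0, 0], [0, 0, 0, 0, 0], [0, 0, 0, 0, 0], [0, 0, 0, 0, 0]]]'

```text
clock: 3.43
ee_pos: [0.4638, -0.115, 0.1897]
ee_rot: [-0.0, 0.841, 0.541, -0.0]
contact_force: [0.3, 0.2, -0.1]
grip_width: 0.0004
```

Run:
```python
from cell import snapshot,monitor
import cv2,numpy as np
a=snapshot("scene")["image"];b=snapshot("top")["image"];w=snapshot("wrist")["image"]
f=lambda i,x,y,r:cv2.resize(i[y-r:y+r,x-r:x+r],(390,390),interpolation=cv2.INTER_CUBIC)
cv2.imwrite("pics/p1.png",np.hstack([f(a,263,170,45),cv2.resize(w,(400,390))])[:,:,::-1])
print(monitor.sense()["ee_pos"])
```

```text
[ 0.46380229 -0.11484861  0.18976284]
```

View pics/p1.png

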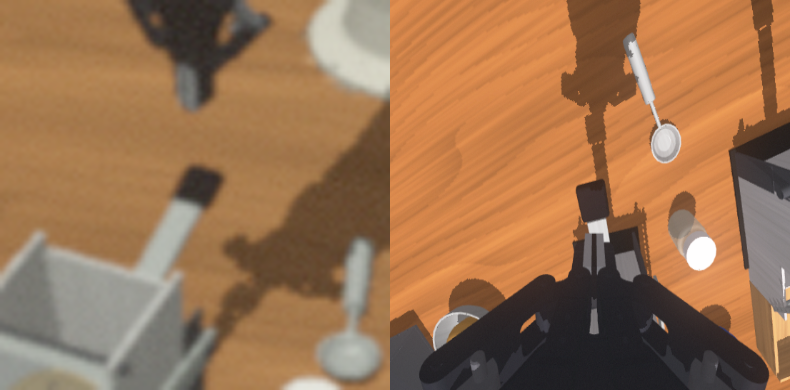

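The scene crop shows the fingertip above the black paddle, and the wrist view has the paddle at crop (593,202). I'll cross-check the paddle position with the wrist ray.

Run:
```python
from cell import snapshot
from h import *
s=snapshot("wrist");a=dark(s,(284,214),34,48);print(a,onz(s,a[0],.153),onz(s,(284,217),.153))
for n in("wrist","scene"):
    s=snapshot(n);print(n,cv2.projectPoints(np.array([[.4638,-.115,.190],[.4638,-.115,.153]]),cv2.Rodrigues(s["R"])[0],s["t"],s["K"],s["D"])[0].tolist())
```

```text
Traceback (most recent call last):
  File "h.py", line 15, in dark
    k=1+np.argmax(st[1:,4]);ys,xs=np.where(l==k)
        ~~~~~~~~~^^^^^^^^^^
ValueError: attempt to get argmax of an empty sequence
```

Run:
```python
from cell import snapshot
from h import *
s=snapshot("wrist");print(s["image"][217,284],onz(s,(284,217),.153))
a=dark(s,(284,214),34,75);print(a,onz(s,a[0],.153))
for n in("wrist","scene"):
    s=snapshot(n);print(n,cv2.projectPoints(np.array([[.4638,-.115,.190],[.4638,-.115,.153]]),cv2.Rodrigues(s["R"])[0],s["t"],s["K"],s["D"])[0].tolist())
```

```text
[65 51 49] [ 0.46219087 -0.1148266   0.153     ]
(array([283.90006285, 215.6247643 ]), array([ 261,  193,   46,   46, 1591], dtype=int32), ((283.2884826660156, 215.94229125976562), (40.792152404785156, 40.596038818359375), 78.69007110595703)) [ 0.46112346 -0.11442602  0.153     ]
wrist [[[284.5821536071073, 237.58285484966626]], [[284.7157587892175, 218.77802799986284]]]
scene [[[262.752379122605, 158.2054664451322]], [[263.0806906226899, 167.2289579092622]]]
```

All three views agree on (0.462,-0.1146). The drawn tips look a bit higher than the TCP, so force and pictures will decide the contact. Descending.

carry_out --plan '[[[0, 0, 0, 6, 0], [0, 0, 0, 8, 0], [0, 0, 0, 8, 0], [0, 0, 0, 6, 0], [0, 0, 0, 4, 0], [0, 0, 0, 4, 0], [0, 0, 0, 4, 0], [0, 0, 0, 4, 0]]]'

```text
clock: 4.45
ee_pos: [0.464, -0.1154, 0.1454]
ee_rot: [-0.0, 0.841, 0.541, 0.0]
contact_force: [0.4, 0.1, 0.2]
grip_width: -0.0002
```

Run:
```python
from cell import snapshot,monitor
import cv2,numpy as np
a=snapshot("scene")["image"];w=snapshot("wrist")["image"]
f=lambda i,x,y,r:cv2.resize(i[y-r:y+r,x-r:x+r],(390,390),interpolation=cv2.INTER_CUBIC)
cv2.imwrite("pics/p2.png",np.hstack([f(a,263,170,45),cv2.resize(w,(400,390))])[:,:,::-1])
s=monitor.sense();print(s["ee_pos"],s["contact_force"])
```

```text
[ 0.46347286 -0.11527532  0.14513096] [-0.8211676  -0.51831582 -0.31108227]
```

View pics/p2.png

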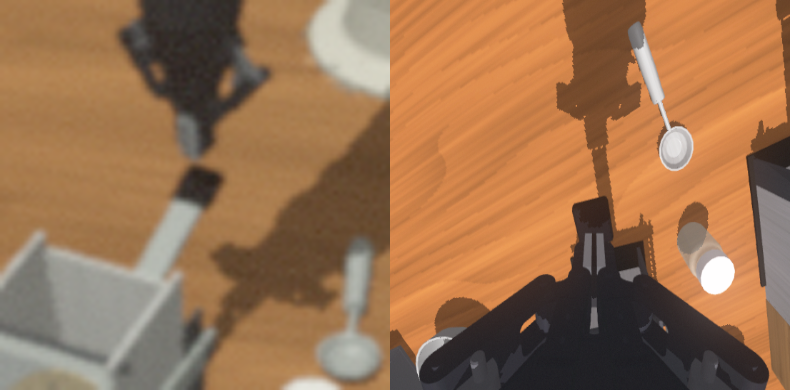

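Run:
```python
from cell import snapshot
from h import *
w=snapshot("wrist");s=snapshot("scene");t=snapshot("top")
print(two(w,(284.5,251),s,(262.3,161)))
f=lambda i,x,y,r:cv2.resize(i[y-r:y+r,x-r:x+r],(390,390),interpolation=cv2.INTER_CUBIC)
cv2.imwrite("pics/p3.png",np.hstack([f(w["image"],284,240,50),f(t["image"],335,255,40)])[:,:,::-1])
```

```text
(array([ 0.45970004, -0.11566755,  0.17486969]), np.float64(0.004525605619951486))
```

View pics/p3.png

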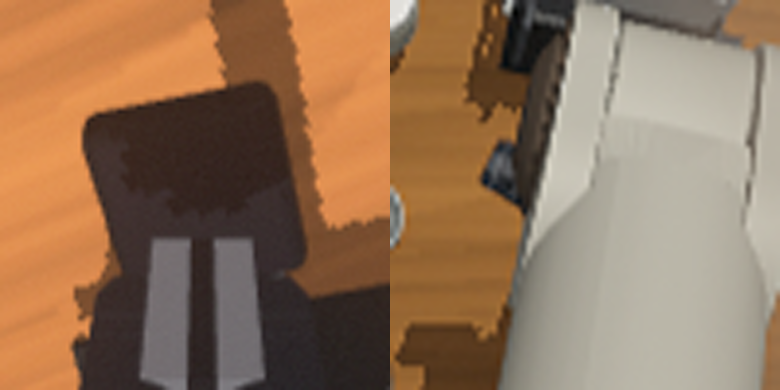

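The shut tips are about 27 mm behind the reported TCP (triangulated tip z about 0.172) and centred over the paddle. About 20 mm remain before contact.

carry_out --plan '[[[0, 0, 0, 4, 0], [0, 0, 0, 4, 0], [0, 0, 0, 4, 0], [0, 0, 0, 4, 0], [0, 0, 0, 4, 0], [0, 0, 0, 4, 0], [0, 0, 0, 4, 0], [0, 0, 0, 4, 0]]]'

```text
clock: 5.37
ee_pos: [0.4638, -0.1153, 0.1135]
ee_rot: [-0.0, 0.841, 0.541, -0.0]
contact_force: [-1.9, 0.4, 3.2]
grip_width: 0.0001
```

Run:
```python
from cell import snapshot,monitor
import cv2,numpy as np
a=snapshot("scene")["image"];w=snapshot("wrist")["image"]
f=lambda i,x,y,r:cv2.resize(i[y-r:y+r,x-r:x+r],(390,390),interpolation=cv2.INTER_CUBIC)
cv2.imwrite("pics/p4.png",np.hstack([f(a,245,200,75),f(w,284,240,70)])[:,:,::-1])
s=monitor.sense();print(s["ee_pos"],s["contact_force"])
```

```text
[ 0.46342604 -0.11525418  0.11305963] [-0.85836013 -0.0820818   0.43202071]
```

View pics/p4.png

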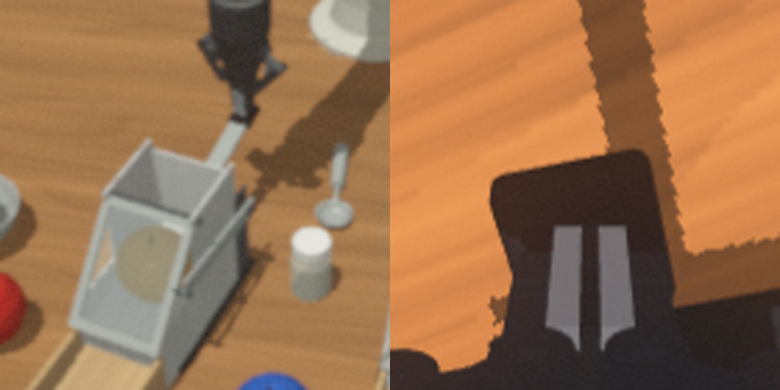

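The fingertip is touching the paddle at scene crop (240,110), inside the paddle's width. The lid is still about shut, so I keep pressing.

carry_out --plan '[[[0, 0, 0, 3, 0], [0, 0, 0, 4, 0], [0, 0, 0, 4, 0], [0, 0, 0, 4, 0], [0, 0, 0, 4, 0], [0, 0, 0, 4, 0], [0, 0, 0, 4, 0], [0, 0, 0, 4, 0]]]'

```text
clock: 6.13
ee_pos: [0.4634, -0.1152, 0.0822]
ee_rot: [-0.0, 0.841, 0.541, -0.0]
contact_force: [-2.8, 0.1, 5.1]
grip_width: -0.0001
```

Run:
```python
from cell import snapshot,monitor
import cv2,numpy as np
a=snapshot("scene")["image"];w=snapshot("wrist")["image"]
f=lambda i,x,y,r:cv2.resize(i[y-r:y+r,x-r:x+r],(390,390),interpolation=cv2.INTER_CUBIC)
cv2.imwrite("pics/p5.png",np.hstack([f(a,245,200,75),f(w,284,240,70)])[:,:,::-1])
for i in range(3):
  snapshot("top");s=monitor.sense();print(s["ee_pos"],s["contact_force"])
```

```text
[ 0.46343583 -0.11522148  0.08235574] [-2.18789594  0.34976339  5.08404262]
[ 0.46353288 -0.11524626  0.082557  ] [-2.68485221  0.80735564  3.93432165]
[ 0.46370941 -0.11528711  0.0827476 ] [-2.77953433  0.05759372  3.8367414 ]
```

View pics/p5.png

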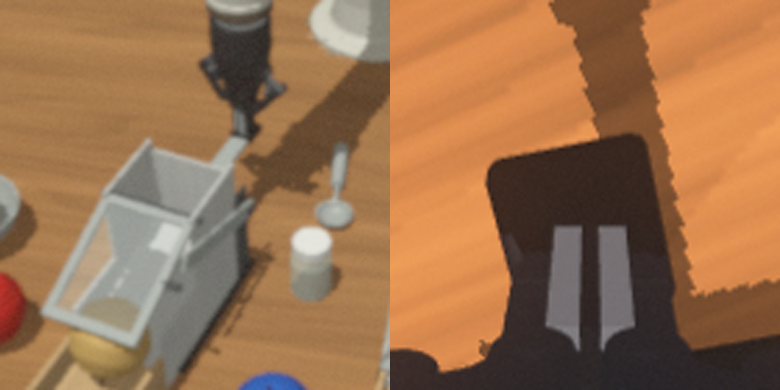

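The lid is about half up and the pear is already moving at crop (110,335), so I press on to the stop.

carry_out --plan '[[[0, 0, 0, 5, 0], [0, 0, 0, 5, 0], [0, 0, 0, 5, 0], [0, 0, 0, 4, 0], [0, 0, 0, 3, 0], [0, 0, 0, 2, 0], [0, 0, 0, 1, 0], [0, 0, 0, 0, 0]]]'

```text
clock: 7.05
ee_pos: [0.4648, -0.1155, 0.0579]
ee_rot: [0.0, 0.841, 0.541, 0.001]
contact_force: [2.3, 0.4, 4.8]
grip_width: -0.0003
```

carry_out --plan '[[[0, 0, 0, 1, 0], [0, 0, 0, 1, 0], [0, 0, 0, 0, 0], [0, 0, 0, 0, 0], [0, 0, 0, 0, 0], [0, 0, 0, 0, 0], [0, 0, 0, 0, 0], [0, 0, 0, 0, 0]]]'

```text
clock: 7.72
ee_pos: [0.464, -0.1153, 0.0558]
ee_rot: [0.0, 0.841, 0.541, 0.0]
contact_force: [2.5, -0.6, 4.5]
grip_width: -0.0001
```

carry_out --plan '[[[0, 0, 0, 1, 0], [0, 0, 0, 1, 0], [0, 0, 0, 1, 0], [0, 0, 0, 0, 0], [0, 0, 0, 0, 0], [0, 0, 0, 0, 0], [0, 0, 0, 0, 0], [0, 0, 0, 0, 0]]]'

```text
clock: 8.38
ee_pos: [0.4638, -0.1153, 0.0527]
ee_rot: [-0.0, 0.841, 0.541, -0.0]
contact_force: [1.5, 0.6, 4.5]
grip_width: -0.0001
```

Run:
```python
from cell import snapshot,monitor
import cv2,numpy as np
a=snapshot("scene")["image"];w=snapshot("wrist")["image"]
f=lambda i,x,y,r:cv2.resize(i[y-r:y+r,x-r:x+r],(390,390),interpolation=cv2.INTER_CUBIC)
cv2.imwrite("pics/p6.png",np.hstack([f(a,235,225,85),f(w,284,240,70)])[:,:,::-1])
s=monitor.sense();print(s["ee_pos"],s["contact_force"])
```

```text
[ 0.46382762 -0.11527401  0.0527551 ] [ 1.57421252 -0.37756768  4.39225678]
```

View pics/p6.png

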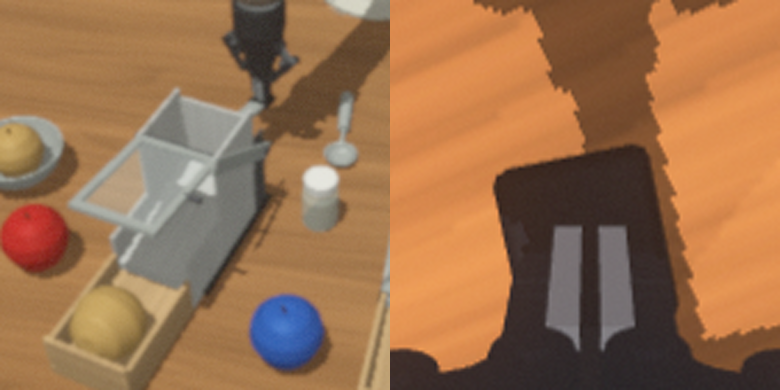

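The pear is out at the tray's far end (crop 108,322) and the lid is nearly up. The force, about 4.5 N, hasn't reached the stop yet, so I push on in small steps.

carry_out --plan '[[[0, 0, 0, 1, 0], [0, 0, 0, 1, 0], [0, 0, 0, 1, 0], [0, 0, 0, 0, 0], [0, 0, 0, 0, 0], [0, 0, 0, 0, 0], [0, 0, 0, 0, 0], [0, 0, 0, 0, 0]]]'

```text
clock: 9.15
ee_pos: [0.4642, -0.1153, 0.0519]
ee_rot: [-0.0, 0.841, 0.541, 0.0]
contact_force: [-5.9, 1.4, 27.8]
grip_width: 0.0001
```

carry_out --plan '[[[0, 0, 0, 1, 0], [0, 0, 0, 1, 0], [0, 0, 0, 1, 0], [0, 0, 0, 0, 0], [0, 0, 0, 0, 0], [0, 0, 0, 0, 0], [0, 0, 0, 0, 0], [0, 0, 0, 0, 0]]]'

```text
clock: 9.82
ee_pos: [0.4644, -0.1153, 0.0512]
ee_rot: [-0.0, 0.841, 0.541, 0.001]
contact_force: [-15.1, 4.2, 55.7]
grip_width: -0.0001
```

The stop is firm (28 N, then 56 N). I back the command off by 4 mm to hold lightly at the stop, then check that the pear is still.

carry_out --plan '[[[0, 0, 0, -1, 0], [0, 0, 0, -1, 0], [0, 0, 0, -1, 0], [0, 0, 0, -1, 0], [0, 0, 0, 0, 0], [0, 0, 0, 0, 0], [0, 0, 0, 0, 0], [0, 0, 0, 0, 0]]]'

```text
clock: 10.48
ee_pos: [0.4641, -0.1153, 0.0521]
ee_rot: [-0.0, 0.841, 0.541, 0.0]
contact_force: [-3.4, 1.2, 18.8]
grip_width: 0.0001
```

```bash
cat > pear.py <<'E'
from cell import snapshot,monitor
from h import *
def pear(s):
    h=cv2.cvtColor(s["image"],cv2.COLOR_RGB2HSV);m=cv2.inRange(h,(15,120,90),(28,255,255));m[:240]=0;m[330:]=0;m[:,:170]=0;m[:,245:]=0
    m=cv2.morphologyEx(m,cv2.MORPH_OPEN,np.ones((5,5)));q=cv2.moments(m,True);return q["m10"]/q["m00"],q["m01"]/q["m00"],q["m00"]
E
python3 - <<'E'
from pear import *
ims=[]
for i in range(12):
    s=snapshot("scene");ims.append(s["image"].astype(float)[255:315,175:245])
    if i%4==0:print(pear(s))
print("mean/max diff",[ (round(abs(a-ims[0]).mean(),2),abs(cv2.GaussianBlur(a-ims[0],(5,5),0)).max().round(1)) for a in ims[1::3]])
s=monitor.sense();print(s["clock"],s["ee_pos"],s["contact_force"])
cv2.imwrite("pics/p7.png",cv2.resize(snapshot("scene")["image"][140:320,150:320],(640,600))[:,:,::-1])
E
```

```text
(205.40872031194613, 296.04750088621057, 2821.0)
(207.6547219111609, 293.57222844344903, 2679.0)
(205.4703374777975, 296.498756660746, 2815.0)
mean/max diff [(np.float64(1.65), np.float64(3.1)), (np.float64(1.65), np.float64(2.8)), (np.float64(1.65), np.float64(3.1)), (np.float64(1.65), np.float64(2.7))]
11.0833 [ 0.46409799 -0.11534899  0.05210687] [-4.16003059  1.97875931 19.81421332]
```

View pics/p7.png

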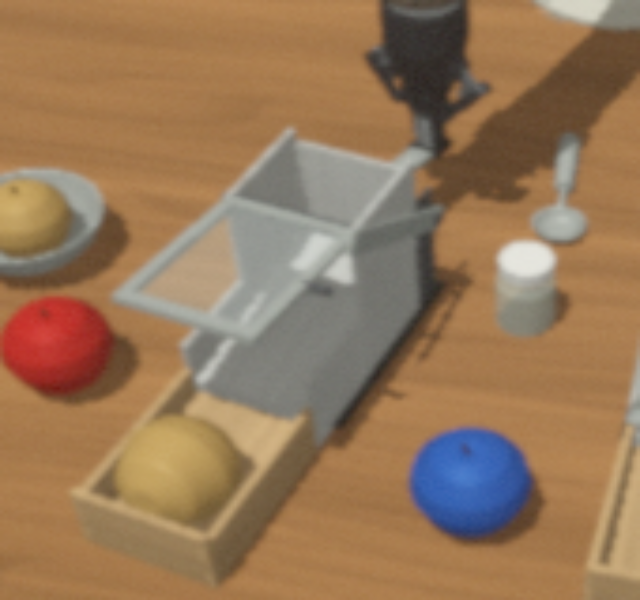

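The pear lies still at the tray's far end: only noise (max 3 grey levels) over 0.55 s, with the lid fully raised. Easing up now at 30 mm/s.

carry_out --plan '[[[0, 0, 0, -1, 0], [0, 0, 0, -1.5, 0], [0, 0, 0, -2, 0], [0, 0, 0, -2.5, 0], [0, 0, 0, -2.5, 0], [0, 0, 0, -2.5, 0], [0, 0, 0, -2.5, 0], [0, 0, 0, -2.5, 0]]]'

```text
clock: 11.8
ee_pos: [0.4622, -0.115, 0.0674]
ee_rot: [-0.001, 0.841, 0.541, -0.001]
contact_force: [-2.5, 1.6, 4.6]
grip_width: 0.0001
```

carry_out --plan '[[[0, 0, 0, -2.5, 0], [0, 0, 0, -2.5, 0], [0, 0, 0, -2.5, 0], [0, 0, 0, -2.5, 0], [0, 0, 0, -2.5, 0], [0, 0, 0, -2.5, 0], [0, 0, 0, -2.5, 0], [0, 0, 0, -2.5, 0]]]'

```text
clock: 12.47
ee_pos: [0.4643, -0.1156, 0.0882]
ee_rot: [0.0, 0.841, 0.541, 0.0]
contact_force: [-2.4, -0.3, 3.7]
grip_width: 0.0001
```

carry_out --plan '[[[0, 0, 0, -2.5, 0], [0, 0, 0, -2.5, 0], [0, 0, 0, -2.5, 0], [0, 0, 0, -2.5, 0], [0, 0, 0, -2.5, 0], [0, 0, 0, -2.5, 0], [0, 0, 0, -2.5, 0], [0, 0, 0, -2.5, 0]]]'

```text
clock: 13.13
ee_pos: [0.4643, -0.1153, 0.1081]
ee_rot: [0.0, 0.841, 0.541, 0.0]
contact_force: [2.1, -0.4, 2.5]
grip_width: 0.0004
```

carry_out --plan '[[[0, 0, 0, -2.5, 0], [0, 0, 0, -2.5, 0], [0, 0, 0, -2.5, 0], [0, 0, 0, -2.5, 0], [0, 0, 0, -2.5, 0], [0, 0, 0, -2.5, 0], [0, 0, 0, -2.5, 0], [0, 0, 0, -2.5, 0]]]'

```text
clock: 13.8
ee_pos: [0.4631, -0.1152, 0.1276]
ee_rot: [-0.001, 0.841, 0.541, -0.001]
contact_force: [0.8, 0.1, -0.7]
grip_width: -0.0001
```

carry_out --plan '[[[0, 0, 0, -2.5, 0], [0, 0, 0, -2.5, 0], [0, 0, 0, -2.5, 0], [0, 0, 0, -2.5, 0], [0, 0, 0, -2.5, 0], [0, 0, 0, -2.5, 0], [0, 0, 0, -2.5, 0], [0, 0, 0, -2.5, 0]]]'

```text
clock: 14.47
ee_pos: [0.4639, -0.1153, 0.148]
ee_rot: [-0.0, 0.841, 0.541, -0.0]
contact_force: [-0.2, 0.0, -0.3]
grip_width: 0.0001
```

Contact ended at a TCP height of about 0.115 to 0.12, so the hand is well clear. Now I retreat upward and check.

carry_out --plan '[[[0, 0, 0, -5, 0], [0, 0, 0, -15, 0], [0, 0, 0, -25, 0], [0, 0, 0, -25, 0], [0, 0, 0, -25, 0], [0, 0, 0, -20, 0], [0, 0, 0, -10, 0], [0, 0, 0, 0, 0]]]'

```text
clock: 15.13
ee_pos: [0.4655, -0.1157, 0.2753]
ee_rot: [0.002, 0.841, 0.541, 0.002]
contact_force: [0.2, -0.6, 0.2]
grip_width: 0.0001
```

Run:
```python
from pear import *
import pickle
s=snapshot("scene");m=monitor.sense();print(m["clock"],m["ee_pos"],m["contact_force"])
S=pickle.load(open("d0.pkl","rb"))["scene"]
print("paddle before/after",dark(S,(263,170),12,60)[0],dark(s,(263,170),12,60)[0])
d=abs(cv2.GaussianBlur(s["image"].astype(float)-S["image"],(5,5),0)).max(2)
for n,(x,y,w,h) in dict(smallhopper=(310,165,65,165),jar=(278,208,24,34),bowl=(135,185,45,42),red=(148,225,35,35),blue=(257,265,38,38),mug=(415,208,38,38),peeler=(390,202,26,32),spoon=(290,178,16,36)).items(): print(n,d[y:y+h,x:x+w].max().round(1))
cv2.imwrite("pics/p8.png",cv2.resize(s["image"][130:330,130:390],(780,600))[:,:,::-1])
```

```text
15.1833 [ 0.46451353 -0.11541975  0.27348255] [ 0.24034506  0.48398104 -0.45698276]
paddle before/after [263.4375  167.53125] [263.77419355 167.16129032]
smallhopper 66.4
jar 3.0
bowl 3.6
red 3.8
blue 3.9
mug 2.8
peeler 3.4
spoon 66.8
```

View pics/p8.png

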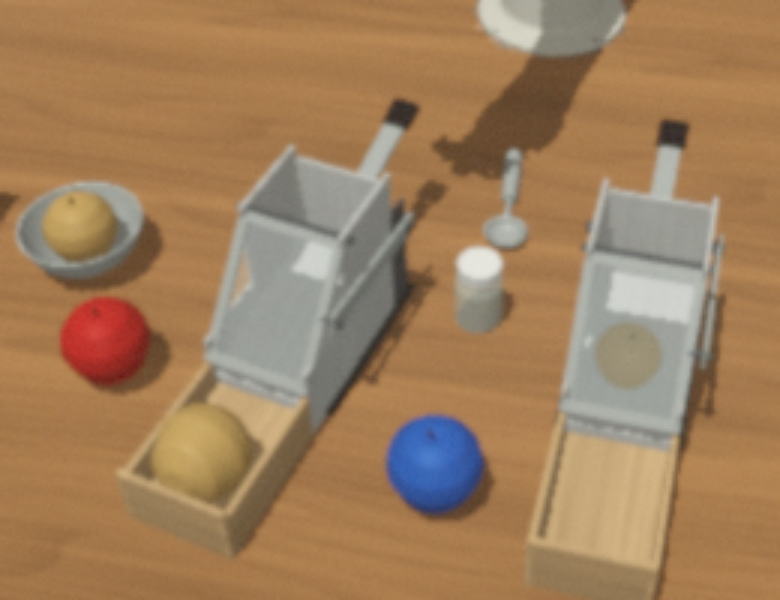

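The big hopper's lid is shut and its pear lies in the tray. Its paddle is back at its start pixel, the small hopper is shut, and the hand is clear. The spoon and small-hopper image differences look like arm shadow or lid reflections, since both appear unmoved. I'm handing in.

```bash
python3 -c "
from cell import sign_off
print(sign_off())"
```

```text
the job is handed in; nothing more can be done
None
```

The big pear is out and lying in its tray, its lid is shut again, and the job was handed in at about 15 s. I chose that hopper by pear size: the two pears' apparent diameters differed by about 1.4, as 92 mm and 66 mm should.

- **Pressing:** I pressed the lever with the shut fingertips down to its firm stop. The vertical force peaked briefly at about 56 N (58 N overall), and I then held it at about 19 N. That force was on the fingertips, not the gripper's body.
- **Release:** The pear lay still at the tray's far end before I eased up, with only image noise over about 0.5 s. I raised the finger at 30 mm/s until it was well clear of the paddle, then lifted the hand away.
- **Last checks:** The paddle is back within 0.5 px of its starting position, the small hopper is shut with its pear in place, and the contact force is about 0. The jar, bowl, mug, peeler and the red and blue look-alikes are unchanged.

**Checks that disagreed:**
- The visible fingertips sat about 27 mm behind the reported TCP, so I judged contact by force and camera.
- The before-and-after image comparison was not clean at the spoon and the small hopper. I put this down to the arm's changed shadow or lid reflections, as both look unmoved in the last picture. I did not measure their positions again.

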